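# Rub the brass inlays home

### The arm

A 6-joint arm with a two-finger parallel gripper is mounted at the origin on a cart in front of the work surface, level with it; the furniture and walls round the work are solid. World frame = base frame: x ahead of the robot, y to its left, z up, the work surface at z = 0. Lengths are in m, angles in rad, forces in N, time in s.
With the tool pointing down it reaches from about 0.35 to 0.975 m from the base axis. Payload 4.9 kg.
Tool frame: the origin (TCP) lies on the front face of the gripper's body, between the roots of the fingers; the fingertips stand ctrl.tip_extent ahead of it and the grasp point (between the pads) lies 54 mm ahead of it (ctrl.tip_extent is the distance from the TCP to the fingertips, in m); z points along the fingers, y is the line along which they close (so a half turn about z gives the same grasp; the last joint's range is limited). The gripper opens to 85 mm and grips with 20 to 120 N. Pads are 22 mm wide; open, the fingers measure 114 mm over their backs; the gripper's body (76 mm by 85 mm) begins 54 mm behind the grasp point. The pads swing forward as they close: fully open they stand 13 mm farther back than shut.
Start: joints at [-1.398, 0.053, 1.613, -0, 1.476, -0.119], TCP at [0.18, -0.599, 0.304] pointing down, gripper open.
Joint ranges: [-3.01, 3.01], [-1.01, 2.22], [0.06, 2.58], [-1.02, 4.17], [0.09, 2.62], [-3.14, 3.14]. Speed limits (rad/s): [2.57, 2.57, 3.14, 3.14, 3.14, 3.14].

### API

Orientations are given as a rotation vector (axis times angle).
In Python, from station import ctrl gives the robot as it stands.
- The arm moves only by the tool apply_moves, never from a script. Its argument "rows" is one flat list of numbers, 6 for each row, row after row: the shift along the tool's x, y, z normalised to -1 to 1, where 1 is 0.6 m, then the turn, a rotation vector about the tool's x, y, z normalised to -1 to 1, where 1 is 90 degrees. A call has 1 to 20 rows; each row is the pose to reach, as a shift and turn from the pose commanded when the call began, along the tool's axes at that moment; what a row does not reach only later rows make up. A row lasts 1/10 s, in which the tool goes at most 50 mm and 8.59 degrees, less where a joint would pass 70% of its speed; a pose out of reach is approached as far as the arm can. A call with a number of a shift or a turn outside -1 to 1 is refused whole. A call with a gripper value outside its range is refused whole. "grip" is the opening, from 0 (shut) to 1 (fully open), set as the call begins (left out, the last holds). The fingers move at their own pace and stop on an object; "grip_force" is the grip in N (left out, the last holds). Time passes only in rows, so rows that repeat a pose let the fingers close. It gives the time, the measured TCP pose, the force, the opening and the grip force at its end, in the units of the state.
- ctrl.get_obs(): the state, without advancing time (a new reading comes with each control period).
- ctrl.get_image(name): name is "side" or "top"; returns (picture, depth): 384x512x3 uint8, blue, green, red; 384x512 float32, m along the optical axis (not along the pixel's ray), 0 where there is no reading.
- ctrl.camera_model(name): a dict with "mtx" (3x3 intrinsics, pixels), "R" (3x3) and "t" (3): a world point X has camera coordinates R X + t. Camera axes: x right, y down, z forward; pixel columns grow to the right and rows downward; lengths in m; the calibration is good to about 2 mm. A picture is of the moment at which its call begins. camera_model takes no time and is no camera call.
- ctrl.finish_job(): hands the job in; it is judged then, once.
The state is a dict: "t": time; "q": joint angles; "dq": joint speeds; "effort": joint torques, N m; "tool_pos": TCP position; "tool_rot": TCP orientation; "contact_force": force on the tool from outside, world axes, zero at the start; "wrist_torque": the same for the moment, N m; "opening": finger opening in m; "grip_force": force on a finger pad.
Only numpy, scipy, OpenCV 4.12 (cv2) and the standard library are available. Lean on these libraries where they do the work, as an engineer would, in place of code of your own. Each camera call takes 0.05 s, during which the arm holds its last target. There are 200 camera calls.

### The job

Tip the loose lid of the blue tub up by its fin, lift it off and lay it flat on the bench clear of the tub; take out the rubbing block and, on every panel, rub the raised brass tiles down flush with it: set the block on the bare wood at one end of the row and slide it along under steady, moderate pressure to the other end, without lifting it off or setting it down in the middle of the row, and do not push on the panels with bare fingers. Then put the block back flat in the tub, seat the lid on it again, and leave the other things on the bench where they are.

Things in the scene. Friction and masses are not known exactly. Their poses are not given: they have to be found in the camera images.
- tub: round blue storage tub, fixed to the bench. 160 mm outer diameter, 76 mm high, wall 4 mm (inside diameter 152), inner floor 6 mm above the bench. Origin: centre of its underside on the bench; z up.
- lid: loose round blue lid, 168 mm diameter, 0.16 kg, turned any way on the tub. Origin: centre of its underside, the flat bottom of its plug; z up. The grey plug tapers from 140 mm diameter at z = 0 to 147 mm at z = 8 mm; the blue plate is z = 8 to 14 mm. Seated, the plate rests on the tub's rim, the plug in the mouth, the origin 68 mm above the bench. On the bench it rests on the plug.
- lid_fin (a point): the black rubber fin to grip the lid by: it stands on the plate from z = 14 to 48 mm of the lid, centred at x = -45 mm, 14 mm thick along the lid's x, 44 mm wide along its y. This point lies on it at z = 34 mm; axes as the lid's.
- rub_block: rubbing block, in the tub under the lid, 0.25 kg: steel sole 46 mm wide (y), flat over the middle 40 mm (x), both toes rising 8 mm over the next 20 mm so that it rides over raised things when slid along x either way. A black springy pad over the sole gives up to 7 mm (4 N at first, 2 N more per mm). Wooden body above: z = 20 to 28 mm. Origin: centre of the sole's underside, pad at rest; z up.
- block_grip (a point): the upright wooden grip of the rubbing block, from z = 28 to 58 mm of the block, 56 mm long (block x), 22 mm thick (block y), above the block's centre; the wooden body under it is 74 x 46 mm. This point lies in it at z = 46 mm; axes as the block's.
- panel_a: light wooden panel on a dark steel base with rubber under it, 2 kg (it stays put by its weight), together 210 mm long (x), 70 mm wide (y), 24 mm high, with a row of four brass inlay tiles along its middle, each 20 x 18 mm, centred 24 mm apart, the row reaching from x = -46 to 46 mm; beyond it the ends are bare wood. Origin: centre of its underside on the bench; z up. May be absent (None): two or three panels are there.
- panel_a_tile0 (a joint): how far the brass tile at x = -36 mm of panel_a is pushed down (m): 0 stands 5 mm proud of the wood, 0.0046 is fully home (flush). It moves straight down against about 3 N of friction and stays where it is left; it starts between 0 and 0.001.
- panel_a_tile1 (a joint): how far the brass tile at x = -12 mm of panel_a is pushed down (m): 0 stands 5 mm proud of the wood, 0.0046 is fully home (flush). It moves straight down against about 3 N of friction and stays where it is left; it starts between 0 and 0.001.
- panel_a_tile2 (a joint): how far the brass tile at x = 12 mm of panel_a is pushed down (m): 0 stands 5 mm proud of the wood, 0.0046 is fully home (flush). It moves straight down against about 3 N of friction and stays where it is left; it starts between 0 and 0.001.
- panel_a_tile3 (a joint): how far the brass tile at x = 36 mm of panel_a is pushed down (m): 0 stands 5 mm proud of the wood, 0.0046 is fully home (flush). It moves straight down against about 3 N of friction and stays where it is left; it starts between 0 and 0.001.
- panel_b: light wooden panel on a dark steel base with rubber under it, 2 kg (it stays put by its weight), together 210 mm long (x), 70 mm wide (y), 24 mm high, with a row of four brass inlay tiles along its middle, each 20 x 18 mm, centred 24 mm apart, the row reaching from x = -46 to 46 mm; beyond it the ends are bare wood. Origin: centre of its underside on the bench; z up. May be absent (None): two or three panels are there.
- panel_b_tile0 (a joint): how far the brass tile at x = -36 mm of panel_b is pushed down (m): 0 stands 5 mm proud of the wood, 0.0046 is fully home (flush). It moves straight down against about 3 N of friction and stays where it is left; it starts between 0 and 0.001.
- panel_b_tile1 (a joint): how far the brass tile at x = -12 mm of panel_b is pushed down (m): 0 stands 5 mm proud of the wood, 0.0046 is fully home (flush). It moves straight down against about 3 N of friction and stays where it is left; it starts between 0 and 0.001.
- panel_b_tile2 (a joint): how far the brass tile at x = 12 mm of panel_b is pushed down (m): 0 stands 5 mm proud of the wood, 0.0046 is fully home (flush). It moves straight down against about 3 N of friction and stays where it is left; it starts between 0 and 0.001.
- panel_b_tile3 (a joint): how far the brass tile at x = 36 mm of panel_b is pushed down (m): 0 stands 5 mm proud of the wood, 0.0046 is fully home (flush). It moves straight down against about 3 N of friction and stays where it is left; it starts between 0 and 0.001.
- panel_c: light wooden panel on a dark steel base with rubber under it, 2 kg (it stays put by its weight), together 210 mm long (x), 70 mm wide (y), 24 mm high, with a row of four brass inlay tiles along its middle, each 20 x 18 mm, centred 24 mm apart, the row reaching from x = -46 to 46 mm; beyond it the ends are bare wood. Origin: centre of its underside on the bench; z up. May be absent (None): two or three panels are there.
- panel_c_tile0 (a joint): how far the brass tile at x = -36 mm of panel_c is pushed down (m): 0 stands 5 mm proud of the wood, 0.0046 is fully home (flush). It moves straight down against about 3 N of friction and stays where it is left; it starts between 0 and 0.001.
- panel_c_tile1 (a joint): how far the brass tile at x = -12 mm of panel_c is pushed down (m): 0 stands 5 mm proud of the wood, 0.0046 is fully home (flush). It moves straight down against about 3 N of friction and stays where it is left; it starts between 0 and 0.001.
- panel_c_tile2 (a joint): how far the brass tile at x = 12 mm of panel_c is pushed down (m): 0 stands 5 mm proud of the wood, 0.0046 is fully home (flush). It moves straight down against about 3 N of friction and stays where it is left; it starts between 0 and 0.001.
- panel_c_tile3 (a joint): how far the brass tile at x = 36 mm of panel_c is pushed down (m): 0 stands 5 mm proud of the wood, 0.0046 is fully home (flush). It moves straight down against about 3 N of friction and stays where it is left; it starts between 0 and 0.001.
- tin_red_a: bystander: red tin, 68 mm diameter, 70 mm high, standing loose. Origin: centre of its underside.
- thread_red: bystander: red thread cone, 64 mm diameter, 112 mm high, standing loose. Origin: centre of its underside.
- marker: bystander: black and red marker lying loose near the front edge, 51 x 140 x 19 mm over all. Origin: centre of its underside.

How it is judged:
By the outcome, as a careful person would: the job done as asked, in the order asked, and still so for the second after the job is handed in, with the robot touching nothing.
Of panel_a, panel_b, panel_c only 2 to 3 are there at a start; the rules pass over those that are not, and their reading is None.
At some moment in a run one of lid, rub_block may be knocked a few centimetres aside while the robot is not near it.
It also fails if it takes over 208 s, if anything falls off the work surface, if the arm or the gripper's body presses on something with over 40 N, if the wrist force passes 120 N, or if a joint passes its speed limit or range.

## Working session

There is one attempt and no reset: what is moved stays moved. The work goes in short steps, Python scripts to look and compute and a tool call to move; the robot and the scene stay as the last step left them, time stands still between calls to the robot, and variables do not carry over. Pictures are saved under pics/ and viewed, at most 14 in all, crops included, and the job is handed in when it is done.

Besides the shell and the picture viewer there is one more tool, called after "Call:" in YAML: its name, and indented under it one key for each argument. apply_moves: Moves the arm, as the interface text tells. Its arguments: {"type":"object","properties":{"rows":{"type":"array","items":{"type":"number"}},"grip":{"type":"number"},"grip_force":{"type":"number"}},"required":["rows"]}

```bash
ls; mkdir -p pics; python3 - <<'E'
from station import ctrl
import cv2,numpy as np
for n in("top","side"):
    p,d=ctrl.get_image(n); cv2.imwrite(f"pics/{n}0.png",p); np.save(f"pics/{n}0.npy",d)
    m=ctrl.camera_model(n); print(n,m["mtx"].round(1).tolist(),(-m["R"].T@m["t"]).round(3),m["R"].round(2).tolist())
print(ctrl.get_obs(),ctrl.tip_extent)
E
```

```text
pics
top [[368.6, 0.0, 253.8], [0.0, 368.6, 190.5], [0.0, 0.0, 1.0]] [0.378 0.003 1.075] [[-0.02, -1.0, -0.02], [-0.99, 0.02, -0.17], [0.17, 0.02, -0.99]]
side [[479.8, 0.0, 247.9], [0.0, 479.8, 194.7], [0.0, 0.0, 1.0]] [0.    1.023 0.653] [[-0.88, -0.47, 0.01], [-0.22, 0.39, -0.89], [0.41, -0.79, -0.45]]
{'t': 0.1, 'q': array([-1.39798972e+00,  5.32929815e-02,  1.61419816e+00,  1.65158093e-05,
        1.47595868e+00, -1.18958809e-01]), 'dq': array([ 0.00043153, -0.00231184, -0.00325414, -0.00095135,  0.00033861,
        0.0005245 ]), 'effort': array([-3.85997528e-04, -3.94906783e+01, -3.71365178e+01, -1.29909677e-04,
        3.90229456e-03, -2.05850739e-06]), 'tool_pos': array([ 0.17973008, -0.59814536,  0.30275972]), 'tool_rot': array([-3.10638573e+00, -4.56407791e-01,  5.26878701e-05]), 'contact_force': array([-0.30438145, -0.6874816 , -0.36581657]), 'wrist_torque': array([-0.01187624,  0.05612109,  0.08148007]), 'grip_force': 0.0, 'opening': 0.0852290414148019} 0.0726
```

View pics/top0.png

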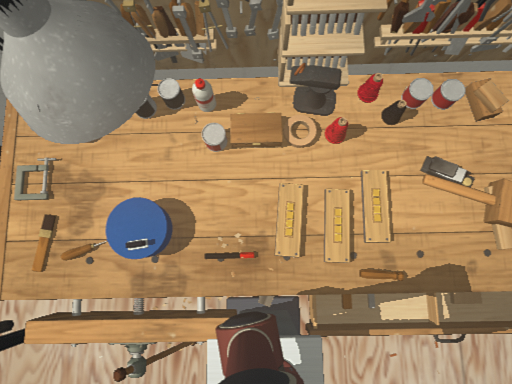

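View pics/side0.png

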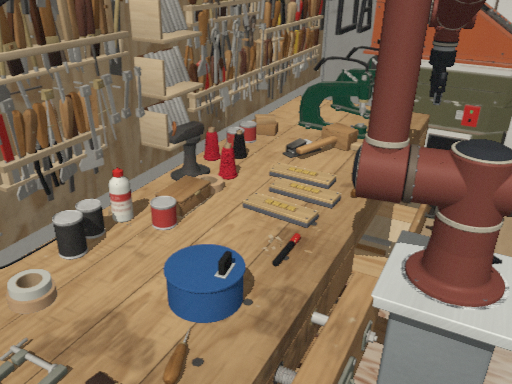

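```bash
cat > h.py <<'E'
import cv2,numpy as np
from station import ctrl
from scipy.spatial.transform import Rotation as Ro
def cloud(n,d):
    m=ctrl.camera_model(n);K,R,t=m["mtx"],m["R"],m["t"]
    v,u=np.mgrid[:384,:512]
    c=np.stack([(u-K[0,2])/K[0,0]*d,(v-K[1,2])/K[1,1]*d,d],-1)
    return (c-t)@R
def rects(P,mask,amin=30):
    k,L,s,c=cv2.connectedComponentsWithStats(mask.astype(np.uint8))
    for i in range(1,k):
        if s[i,4]<amin: continue
        q=P[L==i]; r=cv2.minAreaRect((q[:,:2]*1000).astype(np.float32))
        print("px",c[i].round(),"n",s[i,4],"ctr",np.round(r[0],1),"size",np.round(r[1],1),"ang",round(r[2],1),"z",np.median(q[:,2]).round(4))
E
python3 - <<'E'
from h import *
p=cv2.imread("pics/top0.png");d=np.load("pics/top0.npy");P=cloud("top",d)
z=P[...,2];roi=np.zeros(z.shape,bool);roi[110:280,20:430]=1
print("panels");rects(P,roi&(z>.014)&(z<.045)&(np.mgrid[:384,:512][1]>260))
h=cv2.cvtColor(p,cv2.COLOR_BGR2HSV)
print("brass");rects(P,roi&(h[...,1]>170)&(h[...,0]>18)&(h[...,0]<32)&(p[...,2]>150),15)
print("lid");rects(P,roi&(h[...,0]>100)&(h[...,0]<125)&(h[...,1]>120),300)
print("fin");rects(P,roi&(z>.095)&(z<.14),10)
print("low bench z",np.median(z[200:230,400:440]))
a=cv2.resize(p[165:275,265:400],None,fx=5,fy=5,interpolation=2)
cv2.imwrite("pics/pan.png",a)
b=cv2.resize(p[190:270,95:185],None,fx=6,fy=6,interpolation=2);cv2.imwrite("pics/lid.png",b)
E
```

```text
panels
px [318. 111.] n 78 ctr [ 798.8 -174. ] size [93.2 12.2] ang 88.3 z 0.0162
px [390. 117.] n 106 ctr [ 774.8 -388.9] size [48.9 21.9] ang 51.6 z 0.0276
px [299. 130.] n 574 ctr [ 740.7 -118.7] size [94.1 94.9] ang 43.9 z 0.0243
px [333. 136.] n 99 ctr [ 723.4 -218.7] size [55.1 29.1] ang 52.1 z 0.0282
px [271. 144.] n 62 ctr [696.4 -33.5] size [58.6  2.1] ang 89.1 z 0.0325
px [375. 206.] n 1779 ctr [ 510.4 -327.7] size [ 70.  208.9] ang 88.7 z 0.0238
px [425. 180.] n 54 ctr [ 577.9 -469.3] size [31.  18.7] ang 6.3 z 0.0407
px [289. 220.] n 1748 ctr [475.6 -78.3] size [ 69.  208.9] ang 84.8 z 0.024
px [337. 226.] n 1796 ctr [ 456.8 -214.4] size [ 70.5 208.2] ang 87.0 z 0.0237
px [381. 274.] n 359 ctr [ 317.7 -329. ] size [119.6  24.9] ang 86.9 z 0.0221
brass
lid
px [136. 226.] n 2575 ctr [398.8 225.3] size [416.3 161.3] ang 63.6 z 0.0818
fin
px [341. 123.] n 113 ctr [ 731.4 -226.3] size [33.9 28.1] ang 65.3 z 0.1005
px [134. 244.] n 110 ctr [411.6 333.9] size [14.2 44.2] ang 8.4 z 0.1146
low bench z -0.000921409247529067
```

View pics/pan.png

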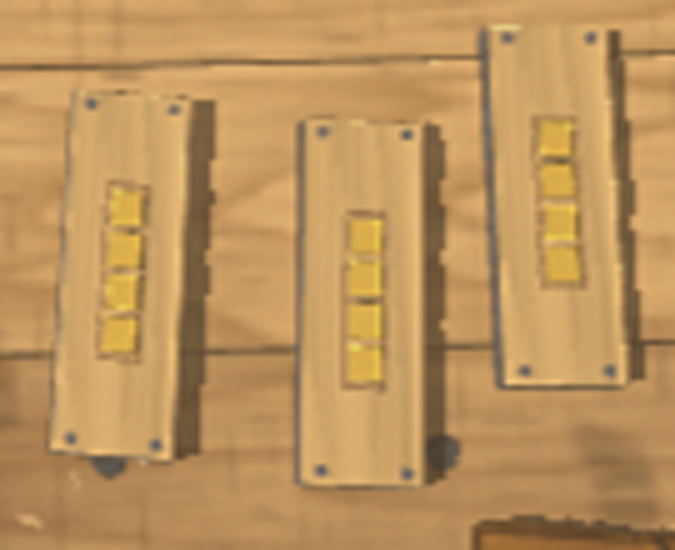

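View pics/lid.png

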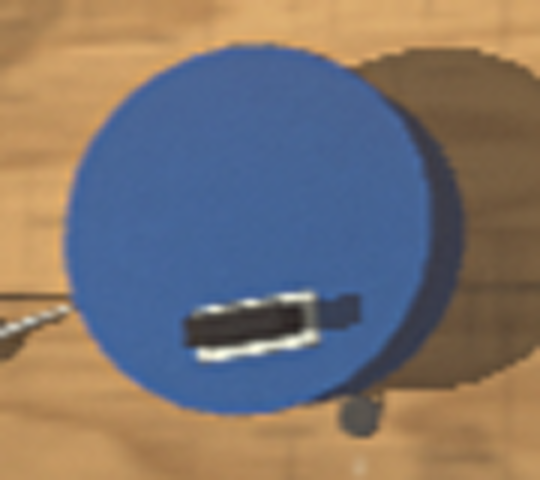

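```bash
cat >> h.py <<'E'
def R_yaw(deg):  # tool pointing down, tool x at world yaw deg
    a=np.radians(deg); return np.array([[np.cos(a),np.sin(a),0],[np.sin(a),-np.cos(a),0],[0,0,-1.]])
def plan(pts):
    """pts: list of (x,y,z,yaw or 3x3); prints the row for each relative to present pose"""
    o=ctrl.get_obs();R0=Ro.from_rotvec(o["tool_rot"]).as_matrix();p0=o["tool_pos"]
    for x,y,z,w in pts:
        R=w if isinstance(w,np.ndarray) else R_yaw(w)
        s=R0.T@(np.array([x,y,z])-p0)
        r=Ro.from_matrix(R0.T@R).as_rotvec()
        print("d",np.round(s*1000),"row",np.round(s/.6,4).tolist(),np.round(np.degrees(r)/90,4).tolist())
def st():
    o=ctrl.get_obs();R=Ro.from_rotvec(o["tool_rot"]).as_matrix()
    print("t %.1f"%o["t"],"pos",o["tool_pos"].round(4),"xyaw %.2f"%np.degrees(np.arctan2(R[1,0],R[0,0])),"z",R[:,2].round(3),"F",o["contact_force"].round(1),"open %.4f g %.0f"%(o["opening"],o["grip_force"]),"q",o["q"].round(2))
E
python3 - <<'E'
from h import *
p=cv2.imread("pics/top0.png");d=np.load("pics/top0.npy");P=cloud("top",d);z=P[...,2]
h=cv2.cvtColor(p,cv2.COLOR_BGR2HSV)
m=(h[...,0]>100)&(h[...,0]<125)&(h[...,1]>120)&(z>.076)&(z<.088);m[:,:90]=0;m[:,190:]=0
q=(P[m][:,:2]*1000).astype(np.float32);print(cv2.minEnclosingCircle(q),np.median(P[m][:,2]))
e=cv2.fitEllipse(cv2.convexHull(q));print(e)
plan([(.50,-.35,.30,45),(.55,0,.30,70),(.42,.334,.30,98.4)])
E
```

```text
((455.114990234375, 339.6456298828125), 82.43509674072266) 0.08177396395303436
((455.4491271972656, 339.39447021484375), (161.5764923095703, 163.00015258789062), 106.16281127929688)
d [ 378. -146.    3.] row [0.6302, -0.2425, 0.0052] [-0.0011, -0.0004, -0.3143]
d [ 527. -466.    4.] row [0.8778, -0.7773, 0.0062] [-0.001, -0.0007, -0.592]
d [ 498. -824.    4.] row [0.8304, -1.3727, 0.0073] [-0.0009, -0.001, -0.9076]
```

Call:
apply_moves:
  rows: [0.63, -0.24, 0, 0, 0, -0.31, 0.63, -0.24, 0, 0, 0, -0.31, 0.63, -0.24, 0, 0, 0, -0.31, 0.63, -0.24, 0, 0, 0, -0.31, 0.63, -0.24, 0, 0, 0, -0.31, 0.63, -0.24, 0, 0, 0, -0.31, 0.63, -0.24, 0, 0, 0, -0.31, 0.63, -0.24, 0, 0, 0, -0.31, 0.88, -0.78, 0, 0, 0, -0.59, 0.88, -0.78, 0, 0, 0, -0.59, 0.88, -0.78, 0, 0, 0, -0.59, 0.88, -0.78, 0, 0, 0, -0.59, 0.88, -0.78, 0, 0, 0, -0.59, 0.88, -0.78, 0, 0, 0, -0.59, 0.88, -0.78, 0, 0, 0, -0.59, 0.88, -0.78, 0, 0, 0, -0.59, 0.88, -0.78, 0, 0, 0, -0.59]

```text
t: 1.8
tool_pos: [0.5507, 0.0031, 0.3034]
tool_rot: [-2.573, -1.802, 0.001]
contact_force: [-0.2, 0.1, -0.6]
opening: 0.0854
grip_force: 0.0
```

```bash
python3 - <<'E'
from h import *
st();plan([(.4112,.3336,.25,98.2),(.4112,.3336,.159,98.2)])
E
```

```text
t 1.8 pos [0.5507 0.0031 0.3034] xyaw 70.01 z [-0.001 -0.    -1.   ] F [-0.2  0.1 -0.6] open 0.0854 g 0 q [-0.13 -0.12  1.79 -0.    1.48  0.22]
d [ 263. -244.   53.] row [0.4383, -0.4067, 0.0891] [-0.0006, 0.0002, -0.3132]
d [ 263. -244.  144.] row [0.4384, -0.4066, 0.2408] [-0.0006, 0.0002, -0.3132]
```

Call:
apply_moves:
  rows: [0.4383, -0.4067, 0.09, 0, 0, -0.3132, 0.4383, -0.4067, 0.09, 0, 0, -0.3132, 0.4383, -0.4067, 0.09, 0, 0, -0.3132, 0.4383, -0.4067, 0.09, 0, 0, -0.3132, 0.4383, -0.4067, 0.09, 0, 0, -0.3132, 0.4383, -0.4067, 0.09, 0, 0, -0.3132, 0.4383, -0.4067, 0.09, 0, 0, -0.3132, 0.4383, -0.4067, 0.09, 0, 0, -0.3132, 0.4383, -0.4067, 0.09, 0, 0, -0.3132, 0.4383, -0.4067, 0.09, 0, 0, -0.3132]
  grip: 0.6
  grip_force: 50

```text
t: 2.8
tool_pos: [0.4135, 0.3312, 0.2499]
tool_rot: [2.062, 2.369, -0.001]
contact_force: [0.6, -0.2, -0.1]
opening: 0.0511
grip_force: 0.0
```

```bash
python3 - <<'E'
from h import *
st();plan([(.4112,.3336,.159,98.2)])
p,d=ctrl.get_image("side");cv2.imwrite("pics/s1.png",cv2.resize(p[150:340,120:290],None,fx=3,fy=3))
E
```

```text
t 2.8 pos [0.4135 0.3312 0.2499] xyaw 97.92 z [ 0.    -0.001 -1.   ] F [ 0.6 -0.2 -0.1] open 0.0511 g 0 q [ 0.54 -0.14  1.89 -0.    1.39  0.4 ]
d [ 3. -2. 91.] row [0.0047, -0.0033, 0.1515] [0.0001, 0.0007, -0.0031]
```

View pics/s1.png

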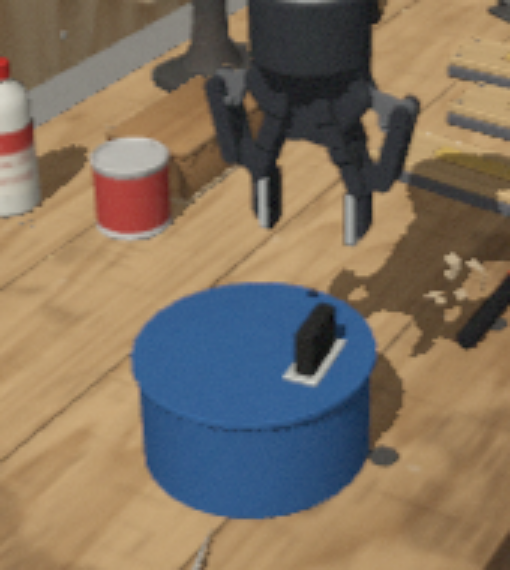

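The gripper is above the fin (crop ~(318,340)), with the fingers spread across its thin side. I'll go down and close.

Call:
apply_moves:
  rows: [0, 0, 0.04, 0, 0, 0, 0, 0, 0.08, 0, 0, 0, 0, 0, 0.11, 0, 0, 0, 0, 0, 0.13, 0, 0, 0, 0, 0, 0.15, 0, 0, 0, 0, 0, 0.1515, 0, 0, 0, 0, 0, 0.1515, 0, 0, 0, 0, 0, 0.1515, 0, 0, 0]

```text
t: 3.65
tool_pos: [0.4132, 0.3328, 0.1601]
tool_rot: [2.061, 2.371, 0.003]
contact_force: [-0.1, 0.2, 0.1]
opening: 0.0509
grip_force: 0.0
```

Call:
apply_moves:
  rows: [0, 0, 0, 0, 0, 0, 0, 0, 0, 0, 0, 0, 0, 0, 0, 0, 0, 0, 0, 0, 0, 0, 0, 0, 0, 0, 0, 0, 0, 0, 0, 0, 0, 0, 0, 0, 0, 0, 0, 0, 0, 0, 0, 0, 0, 0, 0, 0]
  grip: 0
  grip_force: 50

```text
t: 4.45
tool_pos: [0.4121, 0.3329, 0.1598]
tool_rot: [-2.06, -2.371, 0.001]
contact_force: [-4.3, -0.7, 5.2]
opening: 0.0132
grip_force: 49.7
```

```bash
python3 - <<'E'
from h import *
st()
# tip about far rim: lid axis x at 8.2deg; pivot at centre+84*x, z=.076
a=np.radians(8.2);ex=np.array([np.cos(a),np.sin(a),0]);ey=np.array([-ex[1],ex[0],0])
pv=np.array([.4553,.3395,.076])+.080*ex
o=ctrl.get_obs();p0=o["tool_pos"];R0=Ro.from_rotvec(o["tool_rot"]).as_matrix()
for th in(3,6,9,12):
    for s in(1,):
        W=Ro.from_rotvec(ey*np.radians(th)).as_matrix()
        p=pv+W@(p0-pv);print(th,(W@(p0-pv)+pv).round(4));plan([(*p,W@R0)])
p=pv+W@(p0-pv);plan([(p[0],p[1],p[2]+.12,W@R0),(p0[0],p0[1],p0[2]+.14,R0)])
E
```

```text
t 4.5 pos [0.4121 0.3329 0.1598] xyaw 98.03 z [-0.001  0.    -1.   ] F [-4.3 -0.7  5.2] open 0.0132 g 50 q [ 0.54 -0.04  1.96  0.    1.22  0.4 ]
3 [0.4166 0.3335 0.1661]
d [ 0.  5. -6.] row [0.0, 0.0076, -0.0106] [0.0333, -0.0001, 0.0]
6 [0.4214 0.3342 0.1722]
d [  0.   9. -12.] row [0.0001, 0.0157, -0.0208] [0.0667, -0.0002, 0.0]
9 [0.4266 0.3349 0.1781]
d [  0.  15. -18.] row [0.0001, 0.0243, -0.0306] [0.1, -0.0003, 0.0]
12 [0.432  0.3357 0.1837]
d [  0.  20. -24.] row [0.0001, 0.0335, -0.0399] [0.1333, -0.0004, 0.0]
d [   0.   20. -144.] row [0.0002, 0.0332, -0.2399] [0.1333, -0.0004, 0.0]
d [   0.   -0. -140.] row [0.0001, -0.0003, -0.2333] [0.0, 0.0, 0.0]
```

Call:
apply_moves:
  rows: [0, 0.0025, -0.0035, 0.011, 0, 0, 0, 0.005, -0.007, 0.022, 0, 0, 0, 0.0076, -0.0106, 0.0333, 0, 0, 0, 0.0115, -0.0157, 0.05, 0, 0, 0, 0.0157, -0.0208, 0.0667, 0, 0, 0, 0.02, -0.0257, 0.0833, 0, 0, 0, 0.0243, -0.0306, 0.1, 0, 0, 0, 0.0243, -0.0306, 0.1, 0, 0, 0, 0.0243, -0.0306, 0.1, 0, 0]

```text
t: 5.35
tool_pos: [0.4269, 0.3347, 0.1774]
tool_rot: [-1.989, -2.288, 0.182]
contact_force: [-5.0, -0.5, 2.8]
opening: 0.0131
grip_force: 49.4
```

```bash
python3 - <<'E'
from h import *
st()
p,d=ctrl.get_image("side");cv2.imwrite("pics/s2.png",cv2.resize(p[130:340,120:290],None,fx=2,fy=2))
E
```

```text
t 5.3 pos [0.4269 0.3347 0.1774] xyaw 98.01 z [-0.157 -0.022 -0.987] F [-5.  -0.5  2.8] open 0.0131 g 49 q [0.51 0.04 1.85 0.06 1.4  0.35]
```

View pics/s2.png

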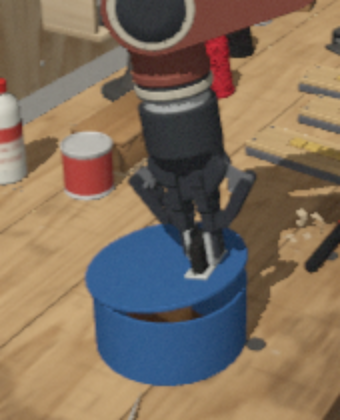

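```bash
python3 - <<'E'
from h import *
o=ctrl.get_obs();R0=Ro.from_rotvec(o["tool_rot"]).as_matrix()
plan([(.4269,.3347,.30,R0),(.487,.113,.28,98.1),(.487,.113,.12,98.1)])
E
```

```text
d [   0.  -19. -121.] row [0.0001, -0.0323, -0.2018] [0.0, 0.0, 0.0]
d [-228.   12. -106.] row [-0.3798, 0.0201, -0.1765] [-0.101, -0.0002, -0.001]
d [-228.   37.   52.] row [-0.3799, 0.0622, 0.0868] [-0.101, -0.0002, -0.001]
```

Call:
apply_moves:
  rows: [0, -0.006, -0.04, 0, 0, 0, 0, -0.013, -0.08, 0, 0, 0, 0, -0.019, -0.12, 0, 0, 0, 0, -0.026, -0.16, 0, 0, 0, 0, -0.032, -0.2, 0, 0, 0, -0.04, -0.026, -0.2, -0.02, 0, 0, -0.09, -0.02, -0.195, -0.05, 0, 0, -0.14, -0.013, -0.19, -0.08, 0, 0, -0.19, -0.006, -0.186, -0.101, 0, 0, -0.24, 0.002, -0.183, -0.101, 0, 0, -0.29, 0.01, -0.18, -0.101, 0, 0, -0.34, 0.015, -0.178, -0.101, 0, 0, -0.38, 0.02, -0.1765, -0.101, 0, 0, -0.38, 0.03, -0.14, -0.101, 0, 0, -0.38, 0.04, -0.1, -0.101, 0, 0, -0.38, 0.05, -0.04, -0.101, 0, 0, -0.38, 0.0555, 0.03, -0.101, 0, 0, -0.38, 0.061, 0.08, -0.101, 0, 0, -0.38, 0.0622, 0.087, -0.101, 0, 0, -0.38, 0.0622, 0.087, -0.101, 0, 0]

```text
t: 7.4
tool_pos: [0.4868, 0.1125, 0.1191]
tool_rot: [-2.061, -2.371, 0.001]
contact_force: [0.7, -0.0, -0.9]
opening: 0.0129
grip_force: 49.3
```

```bash
python3 - <<'E'
from h import *
st()
p,d=ctrl.get_image("side");cv2.imwrite("pics/s3.png",p)
plan([(.487,.113,.093,98.1)])
E
```

```text
t 7.4 pos [0.4868 0.1125 0.1191] xyaw 97.99 z [-0. -0. -1.] F [ 0.7 -0.  -0.9] open 0.0129 g 49 q [ 0.08 -0.05  2.05 -0.    1.15 -0.06]
d [ 0. -1. 28.] row [0.0008, -0.0018, 0.0465] [0.002, 0.0002, -0.0011]
```

View pics/s3.png

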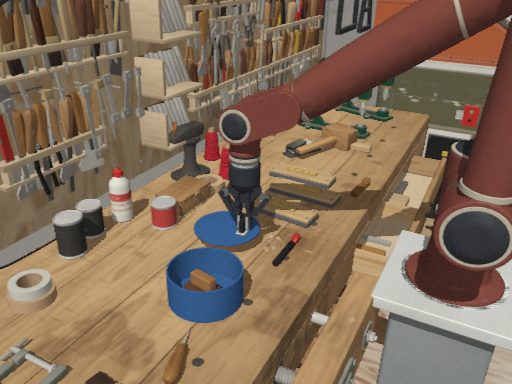

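Lid is held level at (228,230), clear of the tin and panels; the open tub with the block shows at (205,283). Lowering.

Call:
apply_moves:
  rows: [0, 0, 0.015, 0, 0, 0, 0, 0, 0.028, 0, 0, 0, 0, 0, 0.038, 0, 0, 0, 0, 0, 0.043, 0, 0, 0, 0, 0, 0.046, 0, 0, 0, 0, 0, 0.046, 0, 0, 0, 0, 0, 0.046, 0, 0, 0]

```text
t: 8.15
tool_pos: [0.4873, 0.1128, 0.0925]
tool_rot: [2.06, 2.37, 0.002]
contact_force: [0.4, -0.3, -2.0]
opening: 0.0135
grip_force: 49.3
```

Call:
apply_moves:
  rows: [0, 0, 0, 0, 0, 0, 0, 0, 0, 0, 0, 0, 0, 0, 0, 0, 0, 0, 0, 0, 0, 0, 0, 0, 0, 0, 0, 0, 0, 0, 0, 0, -0.03, 0, 0, 0, 0, 0, -0.1, 0, 0, 0, 0, 0, -0.17, 0, 0, 0, 0, 0, -0.25, 0, 0, 0, 0, 0, -0.3, 0, 0, 0, 0, 0.1, -0.3, 0, 0, 0, 0, 0.2, -0.3, 0, 0, 0, -0.1, 0.2, -0.3, 0, 0, 0, -0.15, 0.2, -0.3, 0, 0, 0, -0.15, 0.2, -0.3, 0, 0, 0]
  grip: 0.5

```text
t: 9.65
tool_pos: [0.6195, 0.0364, 0.2721]
tool_rot: [2.065, 2.365, -0.0]
contact_force: [-0.6, -0.1, -0.2]
opening: 0.0426
grip_force: 0.0
```

```bash
python3 - <<'E'
from h import *
st()
p,d=ctrl.get_image("top");cv2.imwrite("pics/t4.png",p);np.save("pics/t4.npy",d)
P=cloud("top",d);z=P[...,2]
r=np.zeros(z.shape,bool);r[185:270,95:180]=1
xy=np.hypot(P[...,0]-.4553,P[...,1]-.3395)
print("grip top");rects(P,r&(xy<.07)&(z>.05)&(z<.08),10)
print("body top");rects(P,r&(xy<.073)&(z>.025)&(z<.05),10)
q=z[r&(xy<.07)];print(np.histogram(q,bins=np.arange(-.01,.09,.01)))
cv2.imwrite("pics/t4c.png",np.hstack([cv2.resize(p[190:270,90:190],None,fx=4,fy=4,interpolation=2),cv2.resize(p[170:250,170:270],None,fx=4,fy=4,interpolation=2)]))
E
```

```text
t 9.7 pos [0.6195 0.0364 0.2721] xyaw 97.73 z [ 0.001 -0.001 -1.   ] F [-0.6 -0.1 -0.2] open 0.0426 g 0 q [-0.06  0.06  1.66 -0.    1.42 -0.2 ]
grip top
px [136. 228.] n 180 ctr [456.7 348.4] size [23.8 55.5] ang 78.2 z 0.0629
body top
px [141. 229.] n 239 ctr [456.7 347.9] size [46.1 73.8] ang 79.1 z 0.0337
(array([   0, 1090,   86,   22,  213,   22,   36,  144,    0]), array([-0.01,  0.  ,  0.01,  0.02,  0.03,  0.04,  0.05,  0.06,  0.07,
        0.08]))
```

View pics/t4c.png

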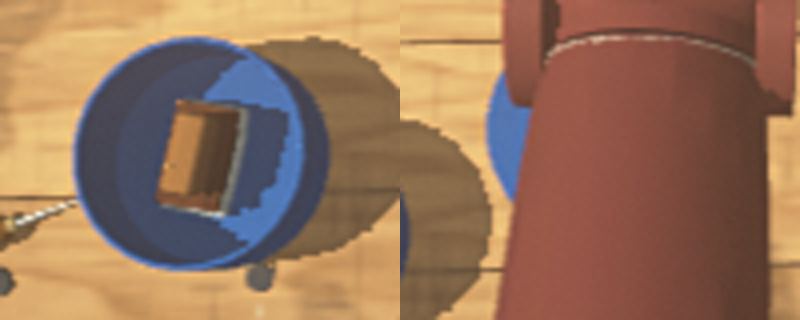

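```bash
python3 - <<'E'
from h import *
plan([(.4567,.348,.22,168.6)])
E
```

```text
d [ 329. -119.   52.] row [0.548, -0.1977, 0.0868] [0.0005, 0.0002, -0.7866]
```

Call:
apply_moves:
  rows: [0.548, -0.198, 0.087, 0, 0, -0.787, 0.548, -0.198, 0.087, 0, 0, -0.787, 0.548, -0.198, 0.087, 0, 0, -0.787, 0.548, -0.198, 0.087, 0, 0, -0.787, 0.548, -0.198, 0.087, 0, 0, -0.787, 0.548, -0.198, 0.087, 0, 0, -0.787, 0.548, -0.198, 0.087, 0, 0, -0.787, 0.548, -0.198, 0.087, 0, 0, -0.787, 0.548, -0.198, 0.087, 0, 0, -0.787, 0.548, -0.198, 0.087, 0, 0, -0.787, 0.548, -0.198, 0.087, 0, 0, -0.787, 0.548, -0.198, 0.087, 0, 0, -0.787, 0.548, -0.198, 0.087, 0, 0, -0.787]
  grip: 0.6

```text
t: 11.0
tool_pos: [0.455, 0.3492, 0.2203]
tool_rot: [0.307, 3.125, 0.001]
contact_force: [0.0, 0.1, 0.2]
opening: 0.051
grip_force: 0.0
```

```bash
python3 - <<'E'
from h import *
st();plan([(.4567,.348,.11,168.6)])
E
```

```text
t 11.0 pos [0.455  0.3492 0.2203] xyaw 168.78 z [ 0.002  0.    -1.   ] F [0.  0.1 0.2] open 0.0510 g 0 q [ 0.53 -0.    1.81 -0.    1.33 -0.85]
d [ -2.  -1. 110.] row [-0.0028, -0.0016, 0.1839] [0.0005, 0.001, 0.002]
```

Call:
apply_moves:
  rows: [0, 0, 0.05, 0, 0, 0, 0, 0, 0.1, 0, 0, 0, 0, 0, 0.14, 0, 0, 0, 0, 0, 0.17, 0, 0, 0, 0, 0, 0.184, 0, 0, 0, 0, 0, 0.184, 0, 0, 0, 0, 0, 0.184, 0, 0, 0]

```text
t: 11.7
tool_pos: [0.4557, 0.3497, 0.1107]
tool_rot: [0.306, 3.124, 0.002]
contact_force: [-0.0, 0.1, 1.4]
opening: 0.051
grip_force: 0.0
```

Call:
apply_moves:
  rows: [0, 0, 0, 0, 0, 0, 0, 0, 0, 0, 0, 0, 0, 0, 0, 0, 0, 0, 0, 0, 0, 0, 0, 0, 0, 0, 0, 0, 0, 0, 0, 0, 0, 0, 0, 0, 0, 0, 0, 0, 0, 0, 0, 0, 0, 0, 0, 0]
  grip: 0
  grip_force: 80

```text
t: 12.5
tool_pos: [0.4557, 0.3496, 0.1103]
tool_rot: [0.305, 3.124, 0.002]
contact_force: [1.8, -1.5, 4.1]
opening: 0.0205
grip_force: 80.7
```

```bash
python3 - <<'E'
from h import *
st()
# block start on panel A: near end (x local -82) 
c=np.array([.4756,-.0783]);a=np.radians(-5.2);u=np.array([np.cos(a),np.sin(a)])
s=c-u*.080;e=c+u*.080;print(s,e)
plan([(.4567,.348,.26,168.6),(.56,.15,.26,172),(*s,.26,174.8),(*s,.14,174.8)])
E
```

```text
t 12.5 pos [0.4557 0.3496 0.1103] xyaw 168.84 z [ 0.003  0.001 -1.   ] F [ 1.8 -1.5  4.1] open 0.0205 g 81 q [ 0.53  0.13  1.87 -0.    1.13 -0.85]
[ 0.39592925 -0.07104939] [ 0.55527075 -0.08555061]
d [  -2.   -1. -150.] row [-0.0029, -0.002, -0.2495] [0.0009, 0.0019, 0.0026]
d [-141. -175. -149.] row [-0.2357, -0.2924, -0.2492] [0.0008, 0.0019, -0.0351]
d [ -23. -424. -150.] row [-0.0388, -0.7068, -0.2503] [0.0008, 0.0019, -0.0662]
d [ -23. -424.  -30.] row [-0.0382, -0.7071, -0.0503] [0.0008, 0.0019, -0.0662]
```

Call:
apply_moves:
  rows: [0, 0, -0.03, 0, 0, 0, 0, 0, -0.08, 0, 0, 0, 0, 0, -0.14, 0, 0, 0, 0, 0, -0.2, 0, 0, 0, 0, 0, -0.25, 0, 0, 0, -0.06, -0.06, -0.25, 0, 0, 0, -0.12, -0.13, -0.25, 0, 0, -0.01, -0.18, -0.21, -0.25, 0, 0, -0.02, -0.23, -0.29, -0.25, 0, 0, -0.03, -0.2, -0.37, -0.25, 0, 0, -0.04, -0.16, -0.45, -0.25, 0, 0, -0.05, -0.12, -0.53, -0.25, 0, 0, -0.06, -0.08, -0.61, -0.25, 0, 0, -0.066, -0.05, -0.68, -0.25, 0, 0, -0.066, -0.039, -0.707, -0.25, 0, 0, -0.066, -0.039, -0.707, -0.25, 0, 0, -0.066, -0.039, -0.707, -0.25, 0, 0, -0.066, -0.039, -0.707, -0.25, 0, 0, -0.066]

```text
t: 14.3
tool_pos: [0.3955, -0.0705, 0.2585]
tool_rot: [-0.142, -3.138, -0.003]
contact_force: [0.4, 0.3, -2.3]
opening: 0.0206
grip_force: 80.0
```

```bash
cat >> h.py <<'E'
PAN={"A":(.4756,-.0783,-5.2),"B":(.4568,-.2144,-3.0),"C":(.5104,-.3277,-1.3)}
def end(k,l):
    x,y,a=PAN[k];r=np.radians(a);return x+l*np.cos(r),y+l*np.sin(r),180+a
E
python3 - <<'E'
from h import *
st();x,y,w=end("A",-.082);plan([(x,y,.15,w),(x,y,.132,w)])
p,d=ctrl.get_image("side");cv2.imwrite("pics/s5.png",cv2.resize(p[120:270,200:370],None,fx=3,fy=3))
E
```

```text
t 14.3 pos [ 0.3955 -0.0705  0.2585] xyaw 174.82 z [-0.     0.002 -1.   ] F [ 0.4  0.3 -2.3] open 0.0206 g 80 q [-0.36 -0.5   2.16  0.    1.49 -1.84]
d [  2.  -1. 108.] row [0.0026, -0.0012, 0.1808] [0.0011, -0.0002, 0.0002]
d [  2.  -1. 126.] row [0.0025, -0.0012, 0.2108] [0.0011, -0.0002, 0.0002]
```

View pics/s5.png

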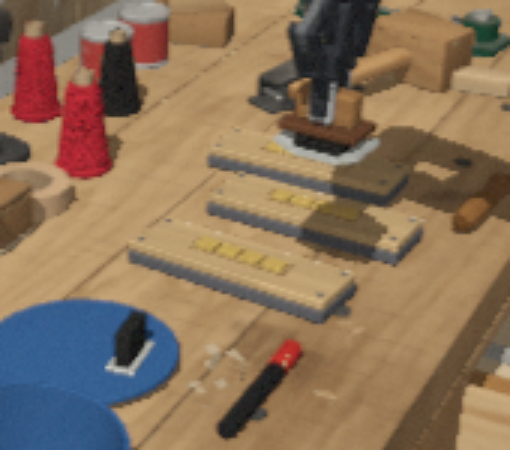

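The block is held level at crop (328,140) and the lid lies flat at (90,350). Lowering onto the near end of panel A.

Call:
apply_moves:
  rows: [0, 0, 0.06, 0, 0, 0, 0.002, 0, 0.12, 0, 0, 0, 0.0025, 0, 0.16, 0, 0, 0, 0.0025, 0, 0.19, 0, 0, 0, 0.0025, 0, 0.2, 0, 0, 0, 0.0025, 0, 0.205, 0, 0, 0, 0.0025, 0, 0.21, 0, 0, 0, 0.0025, 0, 0.21, 0, 0, 0, 0.0025, 0, 0.21, 0, 0, 0]

```text
t: 15.25
tool_pos: [0.395, -0.0713, 0.1345]
tool_rot: [0.143, 3.135, -0.0]
contact_force: [-0.5, 0.8, -2.7]
opening: 0.0206
grip_force: 80.0
```

Call:
apply_moves:
  rows: [0, 0, 0.002, 0, 0, 0, 0, 0, 0.004, 0, 0, 0, 0, 0, 0.006, 0, 0, 0, 0, 0, 0.008, 0, 0, 0, 0, 0, 0.008, 0, 0, 0, 0, 0, 0.008, 0, 0, 0]

```text
t: 15.85
tool_pos: [0.3945, -0.0712, 0.1293]
tool_rot: [0.143, 3.137, 0.0]
contact_force: [-1.8, 0.4, 1.9]
opening: 0.0204
grip_force: 80.9
```

```bash
python3 - <<'E'
from h import *
st()
E
```

```text
t 15.8 pos [ 0.3945 -0.0712  0.1293] xyaw 174.78 z [ 0.001  0.    -1.   ] F [-1.8  0.4  1.9] open 0.0204 g 81 q [-0.37 -0.34  2.27  0.    1.21 -1.84]
```

Call:
apply_moves:
  rows: [0, 0, 0.002, 0, 0, 0, 0, 0, 0.004, 0, 0, 0, 0, 0, 0.006, 0, 0, 0, 0, 0, 0.006, 0, 0, 0, 0, 0, 0.006, 0, 0, 0]

```text
t: 16.35
tool_pos: [0.3947, -0.0712, 0.1262]
tool_rot: [0.143, 3.137, 0.0]
contact_force: [-4.8, 2.2, 9.2]
opening: 0.0209
grip_force: 81.7
```

```bash
python3 - <<'E'
from h import *
st();x,y,w=end("A",.082);z=ctrl.get_obs()["tool_pos"][2];plan([(x,y,z,w)])
E
```

```text
t 16.4 pos [ 0.3947 -0.0712  0.1262] xyaw 174.78 z [ 0.001  0.    -1.   ] F [-4.8  2.2  9.2] open 0.0209 g 82 q [-0.36 -0.34  2.27  0.    1.2  -1.84]
d [-163.    0.    0.] row [-0.2721, 0.0006, 0.0003] [0.0002, 0.0007, -0.0002]
```

Call:
apply_moves:
  rows: [-0.005, 0, 0, 0, 0, 0, -0.012, 0, 0, 0, 0, 0, -0.02, 0, 0, 0, 0, 0, -0.028, 0, 0, 0, 0, 0, -0.036, 0, 0, 0, 0, 0, -0.044, 0, 0, 0, 0, 0, -0.052, 0, 0, 0, 0, 0, -0.06, 0, 0, 0, 0, 0, -0.068, 0, 0, 0, 0, 0, -0.076, 0, 0, 0, 0, 0]

```text
t: 17.35
tool_pos: [0.439, -0.0753, 0.1256]
tool_rot: [-0.142, -3.135, -0.001]
contact_force: [-8.8, 0.7, 10.9]
opening: 0.0205
grip_force: 82.0
```

Call:
apply_moves:
  rows: [-0.008, 0, 0, 0, 0, 0, -0.016, 0, 0, 0, 0, 0, -0.024, 0, 0, 0, 0, 0, -0.032, 0, 0, 0, 0, 0, -0.04, 0, 0, 0, 0, 0, -0.048, 0, 0, 0, 0, 0]

```text
t: 17.95
tool_pos: [0.468, -0.078, 0.1259]
tool_rot: [-0.143, -3.136, -0.0]
contact_force: [-8.8, 0.5, 10.9]
opening: 0.0204
grip_force: 82.0
```

Call:
apply_moves:
  rows: [-0.008, 0, 0, 0, 0, 0, -0.016, 0, 0, 0, 0, 0, -0.024, 0, 0, 0, 0, 0, -0.032, 0, 0, 0, 0, 0, -0.04, 0, 0, 0, 0, 0, -0.048, 0, 0, 0, 0, 0]

```text
t: 18.55
tool_pos: [0.4967, -0.0805, 0.126]
tool_rot: [-0.143, -3.137, -0.0]
contact_force: [-7.0, 1.3, 9.2]
opening: 0.0205
grip_force: 82.0
```

Call:
apply_moves:
  rows: [-0.008, 0, 0, 0, 0, 0, -0.016, 0, 0, 0, 0, 0, -0.024, 0, 0, 0, 0, 0, -0.032, 0, 0, 0, 0, 0, -0.04, 0, 0, 0, 0, 0, -0.048, 0, 0, 0, 0, 0]

```text
t: 19.15
tool_pos: [0.5253, -0.0832, 0.126]
tool_rot: [-0.143, -3.136, -0.0]
contact_force: [-8.4, 1.0, 9.5]
opening: 0.0204
grip_force: 81.9
```

```bash
python3 - <<'E'
from h import *
st();x,y,w=end("A",.082);z=ctrl.get_obs()["tool_pos"][2];plan([(x,y,z,w)])
E
```

```text
t 19.1 pos [ 0.5253 -0.0832  0.126 ] xyaw 174.79 z [-0.002  0.    -1.   ] F [-8.4  1.   9.5] open 0.0204 g 82 q [-0.3   0.01  1.97 -0.    1.16 -1.78]
d [-32.   0.  -0.] row [-0.0535, 0.0006, -0.0001] [0.0001, -0.0014, -0.0001]
```

Call:
apply_moves:
  rows: [-0.008, 0, 0, 0, 0, 0, -0.016, 0, 0, 0, 0, 0, -0.024, 0, 0, 0, 0, 0, -0.032, 0, 0, 0, 0, 0, -0.04, 0, 0, 0, 0, 0, -0.048, 0, 0, 0, 0, 0, -0.053, 0, 0, 0, 0, 0, -0.053, 0, 0, 0, 0, 0, -0.053, 0, 0, 0, 0, 0, -0.053, 0, -0.01, 0, 0, 0, -0.053, 0, -0.03, 0, 0, 0, -0.053, 0, -0.07, 0, 0, 0, -0.053, 0, -0.1, 0, 0, 0, -0.053, 0, -0.1, 0, 0, 0]

```text
t: 20.55
tool_pos: [0.5592, -0.0865, 0.1888]
tool_rot: [0.143, 3.13, -0.002]
contact_force: [0.3, -0.2, -2.6]
opening: 0.0204
grip_force: 80.1
```

```bash
python3 - <<'E'
from h import *
st();x,y,w=end("B",.082);plan([(x,y,.185,w),(x,y,.133,w),(x,y,.126,w)])
E
```

```text
t 20.6 pos [ 0.5592 -0.0865  0.1888] xyaw 174.78 z [ 0.008 -0.001 -1.   ] F [ 0.3 -0.2 -2.6] open 0.0204 g 80 q [-0.29  0.01  1.86  0.    1.27 -1.77]
d [   8. -134.    4.] row [0.0141, -0.2226, 0.0063] [-0.0006, 0.0052, -0.0247]
d [   9. -134.   56.] row [0.0148, -0.2225, 0.093] [-0.0006, 0.0052, -0.0247]
d [   9. -134.   63.] row [0.0149, -0.2225, 0.1046] [-0.0006, 0.0052, -0.0247]
```

Call:
apply_moves:
  rows: [0, -0.06, 0, 0, 0, 0, 0.005, -0.12, 0, 0, 0, -0.01, 0.01, -0.18, 0, 0, 0, -0.025, 0.014, -0.222, 0, 0, 0, -0.025, 0.014, -0.222, 0, 0, 0, -0.025, 0.014, -0.222, 0.03, 0, 0, -0.025, 0.0145, -0.222, 0.06, 0, 0, -0.025, 0.015, -0.222, 0.08, 0, 0, -0.025, 0.015, -0.222, 0.09, 0, 0, -0.025, 0.015, -0.222, 0.093, 0, 0, -0.025, 0.015, -0.222, 0.093, 0, 0, -0.025, 0.015, -0.222, 0.093, 0, 0, -0.025]

```text
t: 21.75
tool_pos: [0.5371, -0.2181, 0.1304]
tool_rot: [0.081, 3.137, -0.002]
contact_force: [-0.7, 0.2, -2.0]
opening: 0.0206
grip_force: 80.4
```

```bash
python3 - <<'E'
from h import *
st();x,y,w=end("B",.082);plan([(x,y,.126,w)])
E
```

```text
t 21.8 pos [ 0.5371 -0.2181  0.1304] xyaw 177.04 z [ 0.004 -0.001 -1.   ] F [-0.7  0.2 -2. ] open 0.0206 g 80 q [-0.51  0.11  1.85  0.    1.17 -2.03]
d [-2. -1.  4.] row [-0.0026, -0.0008, 0.0073] [-0.0006, 0.0025, 0.0004]
```

Call:
apply_moves:
  rows: [-0.001, 0, 0.002, 0, 0.002, 0, -0.002, 0, 0.004, 0, 0.002, 0, -0.002, 0, 0.006, 0, 0.002, 0, -0.002, 0, 0.007, 0, 0.002, 0, -0.002, 0, 0.007, 0, 0.002, 0, -0.002, 0, 0.007, 0, 0.002, 0]

```text
t: 22.35
tool_pos: [0.538, -0.2183, 0.127]
tool_rot: [-0.081, -3.139, 0.0]
contact_force: [-4.4, 0.8, 7.0]
opening: 0.0206
grip_force: 81.6
```

```bash
python3 - <<'E'
from h import *
st();x,y,w=end("B",-.082);z=ctrl.get_obs()["tool_pos"][2];plan([(x,y,z,w)])
E
```

```text
t 22.4 pos [ 0.538  -0.2183  0.127 ] xyaw 177.03 z [-0.001 -0.    -1.   ] F [-4.4  0.8  7. ] open 0.0206 g 82 q [-0.51  0.12  1.85 -0.    1.17 -2.03]
d [163.  -0.   0.] row [0.2721, -0.0004, 0.0004] [-0.0002, -0.0008, 0.0003]
```

Call:
apply_moves:
  rows: [0, 0, 0.001, 0, 0, 0, 0.005, 0, 0.0014, 0, 0, 0, 0.012, 0, 0.0014, 0, 0, 0, 0.02, 0, 0.0014, 0, 0, 0, 0.028, 0, 0.0014, 0, 0, 0, 0.036, 0, 0.0014, 0, 0, 0, 0.044, 0, 0.0014, 0, 0, 0, 0.052, 0, 0.0014, 0, 0, 0, 0.06, 0, 0.0014, 0, 0, 0, 0.068, 0, 0.0014, 0, 0, 0]

```text
t: 23.35
tool_pos: [0.5009, -0.2175, 0.1286]
tool_rot: [0.082, 3.129, -0.007]
contact_force: [7.7, -0.2, 5.1]
opening: 0.0207
grip_force: 81.3
```

Call:
apply_moves:
  rows: [0.008, 0, 0, 0, 0, 0, 0.016, 0, 0, 0, 0, 0, 0.024, 0, 0, 0, 0, 0, 0.032, 0, 0, 0, 0, 0, 0.04, 0, 0, 0, 0, 0, 0.048, 0, 0, 0, 0, 0, 0.056, 0, 0, 0, 0, 0, 0.064, 0, 0, 0, 0, 0]

```text
t: 24.15
tool_pos: [0.4617, -0.2154, 0.1281]
tool_rot: [0.082, 3.132, -0.006]
contact_force: [4.4, -0.3, 5.5]
opening: 0.0207
grip_force: 81.3
```

Call:
apply_moves:
  rows: [0.008, 0, 0, 0, 0, 0, 0.016, 0, 0, 0, 0, 0, 0.024, 0, 0, 0, 0, 0, 0.032, 0, 0, 0, 0, 0, 0.04, 0, 0, 0, 0, 0, 0.048, 0, 0, 0, 0, 0, 0.056, 0, 0, 0, 0, 0, 0.064, 0, 0, 0, 0, 0]

```text
t: 24.95
tool_pos: [0.4233, -0.2135, 0.1281]
tool_rot: [0.082, 3.132, -0.007]
contact_force: [4.4, -0.9, 6.9]
opening: 0.0206
grip_force: 81.3
```

```bash
python3 - <<'E'
from h import *
st();x,y,w=end("B",-.082);z=ctrl.get_obs()["tool_pos"][2];plan([(x,y,z,w)])
E
```

```text
t 24.9 pos [ 0.4233 -0.2135  0.1281] xyaw 177.00 z [ 0.008 -0.004 -1.   ] F [ 4.4 -0.9  6.9] open 0.0206 g 81 q [-0.62 -0.14  2.11  0.    1.16 -2.14]
d [48.  1. -0.] row [0.0808, 0.0015, -0.0007] [-0.0026, 0.0054, -0.0]
```

Call:
apply_moves:
  rows: [0.008, 0, 0, 0, 0, 0, 0.016, 0, 0, 0, 0, 0, 0.024, 0, 0, 0, 0, 0, 0.032, 0, 0, 0, 0, 0, 0.04, 0, 0, 0, 0, 0, 0.048, 0, 0, 0, 0, 0, 0.056, 0, 0, 0, 0, 0, 0.064, 0, 0, 0, 0, 0, 0.072, 0, 0, 0, 0, 0, 0.079, 0, 0, 0, 0, 0, 0.079, 0, 0, 0, 0, 0, 0.079, 0, 0, 0, 0, 0, 0.079, 0, -0.01, 0, 0, 0, 0.079, 0, -0.03, 0, 0, 0, 0.079, 0, -0.07, 0, 0, 0, 0.079, 0, -0.1, 0, 0, 0, 0.079, 0, -0.1, 0, 0, 0]

```text
t: 26.65
tool_pos: [0.3739, -0.2101, 0.1876]
tool_rot: [0.081, 3.138, -0.004]
contact_force: [1.4, 0.2, -2.6]
opening: 0.0207
grip_force: 80.3
```

```bash
python3 - <<'E'
from h import *
st();x,y,w=end("C",-.082);plan([(x,y,.19,w),(x,y,.132,w)])
p,d=ctrl.get_image("side");cv2.imwrite("pics/s6.png",cv2.resize(p[155:235,235:350],None,fx=5,fy=5,interpolation=2))
E
```

```text
t 26.6 pos [ 0.3739 -0.2101  0.1876] xyaw 177.03 z [ 0.002 -0.003 -1.   ] F [ 1.4  0.2 -2.6] open 0.0207 g 80 q [-0.69 -0.35  2.17 -0.    1.32 -2.2 ]
d [ -60. -113.   -2.] row [-0.1007, -0.1879, -0.0033] [-0.0018, 0.0015, -0.0185]
d [ -60. -113.   56.] row [-0.1005, -0.1876, 0.0934] [-0.0018, 0.0015, -0.0185]
```

View pics/s6.png

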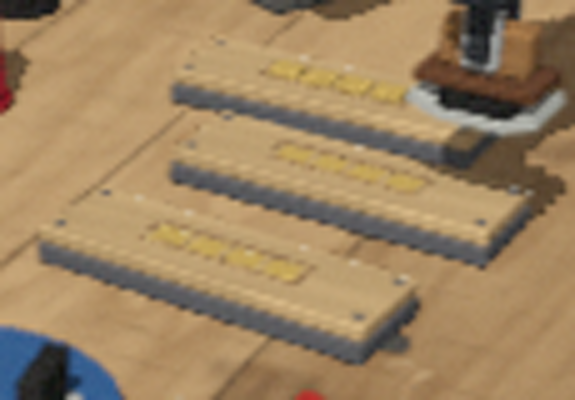

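Panels A and B look flush, with C (top, tiles at ~(335,80)) still proud. On to C.

Call:
apply_moves:
  rows: [-0.03, -0.05, 0, 0, 0, 0, -0.06, -0.11, 0, 0, 0, -0.01, -0.09, -0.16, 0, 0, 0, -0.018, -0.1, -0.188, 0, 0, 0, -0.0185, -0.1, -0.188, 0, 0, 0, -0.0185, -0.1, -0.188, 0.03, 0, 0, -0.0185, -0.1, -0.188, 0.06, 0, 0, -0.0185, -0.1, -0.188, 0.08, 0, 0, -0.0185, -0.1, -0.188, 0.09, 0, 0, -0.0185, -0.1, -0.188, 0.093, 0, 0, -0.0185, -0.1, -0.188, 0.093, 0, 0, -0.0185, -0.1, -0.188, 0.093, 0, 0, -0.0185]

```text
t: 27.9
tool_pos: [0.4276, -0.3257, 0.1297]
tool_rot: [0.036, 3.141, -0.003]
contact_force: [0.1, 0.1, -2.1]
opening: 0.0205
grip_force: 80.2
```

```bash
python3 - <<'E'
from h import *
st();x,y,w=end("C",-.082);plan([(x,y,.126,w)])
E
```

```text
t 27.9 pos [ 0.4276 -0.3257  0.1297] xyaw 178.69 z [ 0.001 -0.002 -1.   ] F [ 0.1  0.1 -2.1] open 0.0205 g 80 q [-0.79  0.02  1.95 -0.    1.17 -2.34]
d [-1. -0.  4.] row [-0.0014, -0.0002, 0.0062] [-0.0012, 0.0005, -0.0001]
```

Call:
apply_moves:
  rows: [0, 0, 0.002, 0, 0, 0, 0, 0, 0.004, 0, 0, 0, 0, 0, 0.006, 0, 0, 0, 0, 0, 0.007, 0, 0, 0, 0, 0, 0.007, 0, 0, 0, 0, 0, 0.007, 0, 0, 0]

```text
t: 28.5
tool_pos: [0.4276, -0.3259, 0.1266]
tool_rot: [0.036, 3.141, -0.002]
contact_force: [-2.7, 2.5, 8.1]
opening: 0.0203
grip_force: 81.7
```

```bash
python3 - <<'E'
from h import *
st();x,y,w=end("C",.082);z=ctrl.get_obs()["tool_pos"][2];plan([(x,y,z,w)])
E
```

```text
t 28.5 pos [ 0.4276 -0.3259  0.1266] xyaw 178.69 z [ 0.    -0.001 -1.   ] F [-2.7  2.5  8.1] open 0.0203 g 82 q [-0.79  0.03  1.95 -0.    1.16 -2.34]
d [-165.    0.    0.] row [-0.2746, 0.0001, 0.0] [-0.0007, 0.0, -0.0002]
```

Call:
apply_moves:
  rows: [-0.004, 0, 0.0005, 0, 0, 0, -0.012, 0, 0.0005, 0, 0, 0, -0.02, 0, 0.0005, 0, 0, 0, -0.028, 0, 0.0005, 0, 0, 0, -0.036, 0, 0.0005, 0, 0, 0, -0.044, 0, 0.0005, 0, 0, 0, -0.052, 0, 0.0005, 0, 0, 0, -0.06, 0, 0.0005, 0, 0, 0, -0.068, 0, 0.0005, 0, 0, 0, -0.076, 0, 0.0005, 0, 0, 0]

```text
t: 29.5
tool_pos: [0.4717, -0.3274, 0.1259]
tool_rot: [-0.035, -3.136, 0.003]
contact_force: [-8.1, 1.0, 10.7]
opening: 0.0204
grip_force: 82.0
```

Call:
apply_moves:
  rows: [-0.008, 0, 0, 0, 0, 0, -0.016, 0, 0, 0, 0, 0, -0.024, 0, 0, 0, 0, 0, -0.032, 0, 0, 0, 0, 0, -0.04, 0, 0, 0, 0, 0, -0.048, 0, 0, 0, 0, 0, -0.056, 0, 0, 0, 0, 0, -0.064, 0, 0, 0, 0, 0, -0.072, 0, 0, 0, 0, 0, -0.08, 0, 0, 0, 0, 0, -0.088, 0, 0, 0, 0, 0, -0.096, 0, 0, 0, 0, 0]

```text
t: 30.7
tool_pos: [0.5298, -0.3288, 0.1262]
tool_rot: [-0.036, -3.138, 0.003]
contact_force: [-7.8, 0.8, 8.7]
opening: 0.0205
grip_force: 82.0
```

```bash
python3 - <<'E'
from h import *
st();x,y,w=end("C",.082);z=ctrl.get_obs()["tool_pos"][2];plan([(x,y,z,w)])
E
```

```text
t 30.7 pos [ 0.5298 -0.3288  0.1262] xyaw 178.69 z [-0.003 -0.002 -1.   ] F [-7.8  0.8  8.7] open 0.0205 g 82 q [-0.67  0.22  1.74 -0.    1.18 -2.22]
d [-63.   1.  -0.] row [-0.1043, 0.0011, -0.0003] [-0.0014, -0.0021, -0.0001]
```

Call:
apply_moves:
  rows: [-0.008, 0, 0, 0, 0, 0, -0.016, 0, 0, 0, 0, 0, -0.024, 0, 0, 0, 0, 0, -0.032, 0, 0, 0, 0, 0, -0.04, 0, 0, 0, 0, 0, -0.048, 0, 0, 0, 0, 0, -0.056, 0, 0, 0, 0, 0, -0.064, 0, 0, 0, 0, 0, -0.072, 0, 0, 0, 0, 0, -0.08, 0, 0, 0, 0, 0, -0.088, 0, 0, 0, 0, 0, -0.096, 0, 0, 0, 0, 0, -0.104, 0, 0, 0, 0, 0, -0.104, 0, 0, 0, 0, 0, -0.104, 0, 0, 0, 0, 0, -0.104, 0, -0.01, 0, 0, 0, -0.104, 0, -0.05, 0, 0, 0, -0.104, 0, -0.11, 0, 0, 0, -0.104, 0, -0.18, 0, 0, 0, -0.104, 0, -0.22, 0, 0, 0]

```text
t: 32.7
tool_pos: [0.5935, -0.3294, 0.2594]
tool_rot: [0.036, 3.139, -0.003]
contact_force: [0.6, -0.5, -2.2]
opening: 0.0206
grip_force: 80.3
```

```bash
cat > tiles.py <<'E'
from h import *
cand=[]
for n in("side","top"):
    p,d=ctrl.get_image(n);P=cloud(n,d);cv2.imwrite(f"pics/{n}_l.png",p)
    for k,(cx,cy,a) in PAN.items():
        r=np.radians(a);u=np.array([np.cos(r),np.sin(r)]);v=np.array([-u[1],u[0]])
        q=P[...,:2]-np.array([cx,cy]);lx=q@u;ly=q@v;z=P[...,2];ok=(z>.015)&(z<.04)
        w=z[ok&(abs(ly)<.03)&(abs(ly)>.014)&(abs(lx)<.05)]
        print(n,k,"wood",len(w),np.median(w).round(4) if len(w) else None,[(int((m:=ok&(abs(lx-c)<.007)&(abs(ly)<.006)).sum()),round(float(np.median(z[m])*1000),1) if m.any() else None) for c in(-.036,-.012,.012,.036)])
E
python3 - <<'E'
from h import *
st()
import tiles
E
```

```text
t 32.7 pos [ 0.5935 -0.3294  0.2594] xyaw 178.69 z [ 0.002 -0.002 -1.   ] F [ 0.6 -0.5 -2.2] open 0.0206 g 80 q [-0.62  0.2   1.52 -0.    1.41 -2.16]
side A wood 193 0.023 [(6, 23.3), (10, 22.9), (10, 23.3), (10, 23.4)]
side B wood 159 0.0231 [(8, 23.4), (9, 23.4), (8, 24.1), (8, 22.4)]
side C wood 118 0.0232 [(6, 23.9), (7, 22.6), (6, 23.6), (7, 23.8)]
top A wood 394 0.0237 [(23, 23.4), (20, 24.0), (23, 23.6), (19, 24.0)]
top B wood 405 0.0237 [(23, 23.9), (23, 24.1), (23, 24.4), (22, 24.0)]
top C wood 123 0.0234 [(0, None), (0, None), (3, 20.6), (19, 23.5)]
```

```bash
python3 - <<'E'
from h import *
plan([(.56,0,.26,175),(.5,.25,.26,169),(.455,.341,.26,168.6),(.455,.341,.13,168.6)])
E
```

```text
d [ 42. 329.  -1.] row [0.07, 0.5487, -0.0009] [-0.0029, 0.0042, 0.0411]
d [108. 578.  -2.] row [0.1795, 0.963, -0.0036] [-0.0027, 0.0044, 0.1077]
d [155. 668.  -3.] row [0.2579, 1.1129, -0.0048] [-0.0027, 0.0044, 0.1122]
d [156. 668. 127.] row [0.2593, 1.1139, 0.2119] [-0.0027, 0.0044, 0.1122]
```

Call:
apply_moves:
  rows: [0.01, 0.07, 0, 0, 0, 0, 0.02, 0.14, 0, 0, 0, 0.01, 0.03, 0.22, 0, 0, 0, 0.02, 0.04, 0.3, 0, 0, 0, 0.02, 0.05, 0.38, 0, 0, 0, 0.03, 0.06, 0.46, 0, 0, 0, 0.04, 0.07, 0.54, 0, 0, 0, 0.04, 0.09, 0.62, 0, 0, 0, 0.06, 0.11, 0.7, 0, 0, 0, 0.08, 0.14, 0.78, 0, 0, 0, 0.09, 0.16, 0.86, 0, 0, 0, 0.1, 0.18, 0.93, 0, 0, 0, 0.11, 0.18, 0.96, 0, 0, 0, 0.11, 0.18, 0.96, 0, 0, 0, 0.11]

```text
t: 34.2
tool_pos: [0.4962, 0.2514, 0.2534]
tool_rot: [-0.3, -3.122, 0.001]
contact_force: [-0.9, -0.8, -2.5]
opening: 0.0208
grip_force: 80.4
```

```bash
python3 - <<'E'
from h import *
st();plan([(.455,.341,.26,168.6),(.455,.341,.13,168.6),(.455,.341,.1115,168.6)])
E
```

```text
t 34.2 pos [0.4962 0.2514 0.2534] xyaw 169.02 z [-0.005 -0.    -1.   ] F [-0.9 -0.8 -2.5] open 0.0208 g 80 q [ 0.33 -0.07  1.82  0.    1.4  -1.04]
d [58. 80. -6.] row [0.0959, 0.1335, -0.0107] [-0.0009, -0.0033, 0.0047]
d [ 57.  80. 124.] row [0.0948, 0.1338, 0.206] [-0.0009, -0.0033, 0.0047]
d [ 57.  80. 142.] row [0.0946, 0.1338, 0.2368] [-0.0009, -0.0033, 0.0047]
```

Call:
apply_moves:
  rows: [0.05, 0.07, 0, 0, 0, 0.005, 0.095, 0.1335, 0, 0, 0, 0.005, 0.095, 0.1335, 0, 0, 0, 0.005, 0.095, 0.1335, 0, 0, 0, 0.005, 0.095, 0.1335, 0.05, 0, 0, 0.005, 0.095, 0.1335, 0.1, 0, 0, 0.005, 0.095, 0.1335, 0.15, 0, 0, 0.005, 0.095, 0.1335, 0.19, 0, 0, 0.005, 0.095, 0.1335, 0.21, 0, 0, 0.005, 0.095, 0.1335, 0.22, 0, 0, 0.005, 0.095, 0.1335, 0.23, 0, 0, 0.005, 0.095, 0.1335, 0.23, 0, 0, 0.005, 0.095, 0.1335, 0.23, 0, 0, 0.005]

```text
t: 35.5
tool_pos: [0.458, 0.3394, 0.1198]
tool_rot: [0.319, 3.125, 0.002]
contact_force: [-0.1, -0.0, -2.1]
opening: 0.0205
grip_force: 80.5
```

```bash
python3 - <<'E'
from h import *
st();plan([(.455,.341,.1115,168.6)])
E
```

```text
t 35.5 pos [0.458  0.3394 0.1198] xyaw 168.34 z [ 0.     0.001 -1.   ] F [-0.1 -0.  -2.1] open 0.0205 g 80 q [ 0.51  0.11  1.88  0.    1.15 -0.86]
d [3. 1. 8.] row [0.0055, 0.0016, 0.0138] [0.0009, -0.0, -0.0029]
```

Lower to touch, release, then withdraw up and aside.

Call:
apply_moves:
  rows: [0.003, 0, 0.005, 0, 0, 0, 0.005, 0, 0.01, 0, 0, 0, 0.005, 0, 0.014, 0, 0, 0, 0.005, 0, 0.014, 0, 0, 0, 0.005, 0, 0.014, 0, 0, 0]

```text
t: 36.0
tool_pos: [0.4543, 0.3399, 0.1109]
tool_rot: [-0.319, -3.123, -0.001]
contact_force: [-2.7, -0.0, 4.1]
opening: 0.0206
grip_force: 81.4
```

Call:
apply_moves:
  rows: [0, 0, 0, 0, 0, 0, 0, 0, 0, 0, 0, 0, 0, 0, 0, 0, 0, 0, 0, 0, 0, 0, 0, 0, 0, 0, 0, 0, 0, 0, 0, 0, -0.03, 0, 0, 0, 0, 0, -0.1, 0, 0, 0, 0, 0, -0.17, 0, 0, 0, 0, 0, -0.24, 0, 0, 0, 0, 0, -0.25, 0, 0, 0, -0.06, -0.05, -0.25, 0, 0, 0, -0.12, -0.1, -0.25, 0, 0, 0, -0.18, -0.15, -0.25, 0, 0, 0, -0.25, -0.2, -0.25, 0, 0, 0, -0.3, -0.2, -0.25, 0, 0, 0, -0.3, -0.2, -0.25, 0, 0, 0]
  grip: 0.6

```text
t: 37.6
tool_pos: [0.6091, 0.1834, 0.2587]
tool_rot: [-0.325, -3.123, 0.0]
contact_force: [-0.4, -0.1, -0.3]
opening: 0.0509
grip_force: 0.0
```

```bash
cat > lid.py <<'E'
from h import *
st()
p,d=ctrl.get_image("top");P=cloud("top",d);z=P[...,2];cv2.imwrite("pics/lidnow.png",p)
h=cv2.cvtColor(p,cv2.COLOR_BGR2HSV);x,y=P[...,0],P[...,1]
b=(h[...,0]>100)&(h[...,0]<125)&(h[...,1]>120)
xy=np.hypot(x-.4553,y-.3395)
print("block");rects(P,(xy<.07)&(z>.05)&(z<.08),10);rects(P,(xy<.073)&(z>.025)&(z<.05),10)
E
python3 - <<'E'
from lid import *
p,d=ctrl.get_image("side");P=cloud("side",d);z=P[...,2];cv2.imwrite("pics/s7.png",p)
h=cv2.cvtColor(p,cv2.COLOR_BGR2HSV)
b=(h[...,0]>100)&(h[...,0]<125)&(h[...,1]>120)
m=b&(z>.008)&(z<.02)&(P[...,1]<.235)
print(m.sum());print(cv2.fitEllipse(cv2.convexHull((P[m][:,:2]*1000).astype(np.float32))))
E
```

```text
t 37.6 pos [0.6091 0.1834 0.2587] xyaw 168.12 z [-0.002 -0.    -1.   ] F [-0.4 -0.1 -0.3] open 0.0509 g 0 q [ 0.18  0.11  1.63  0.    1.4  -1.19]
block
1381
((529.4659423828125, 124.18153381347656), (161.6521759033203, 165.98565673828125), 174.80569458007812)
```

View pics/s7.png

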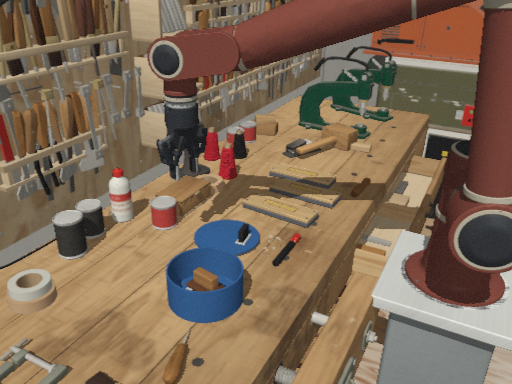

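Block lies in the tub at (205,280), the lid is at (227,237). I'll clear the arm from the top view to measure both exactly.

Call:
apply_moves:
  rows: [0, 0.08, 0, 0, 0, 0.09, 0, 0.16, 0, 0, 0, 0.18, 0, 0.24, 0, 0, 0, 0.27, 0, 0.32, 0, 0, 0, 0.36, 0, 0.4, 0, 0, 0, 0.45, 0, 0.48, 0, 0, 0, 0.54, 0, 0.56, 0, 0, 0, 0.63, 0, 0.64, 0, 0, 0, 0.72, 0, 0.64, 0, 0, 0, 0.78, 0, 0.64, 0, 0, 0, 0.78]

```text
t: 38.7
tool_pos: [0.6819, 0.5643, 0.2572]
tool_rot: [-2.052, -2.376, 0.006]
contact_force: [0.0, 0.0, 0.2]
opening: 0.0513
grip_force: 0.0
```

```bash
python3 - <<'E'
from lid import *
m=b&(z>.008)&(z<.022)&(y<.24)&(y>0)
print(m.sum());print(cv2.fitEllipse(cv2.convexHull((P[m][:,:2]*1000).astype(np.float32))))
print("fin");rects(P,(z>.03)&(z<.07)&(y<.22)&(y>.02)&(x<.62)&(x>.42),10)
E
```

```text
t 38.7 pos [0.6819 0.5643 0.2572] xyaw 98.37 z [-0.004 -0.002 -1.   ] F [0.  0.  0.2] open 0.0513 g 0 q [0.61 0.7  0.88 0.   1.57 0.46]
block
px [139. 229.] n 180 ctr [454.9 339.8] size [22.1 55.7] ang 77.4 z 0.063
px [144. 230.] n 241 ctr [455.1 340.2] size [47.1 73.6] ang 77.9 z 0.0339
979
((514.4598388671875, 139.47427368164062), (103.17747497558594, 157.2269287109375), 134.35630798339844)
fin
px [220. 215.] n 87 ctr [488.5 114.5] size [14.1 42.9] ang 8.0 z 0.0471
```

```bash
python3 - <<'E'
from lid import *
m=b&(z>.070)&(z<.081)&(xy<.1)
print(m.sum());print(cv2.fitEllipse(cv2.convexHull((P[m][:,:2]*1000).astype(np.float32))))
plan([(.489,.1135,.257,98),(.489,.1135,.0925,98)])
E
```

```text
t 38.8 pos [0.6826 0.563  0.2586] xyaw 98.38 z [-0.003 -0.001 -1.   ] F [ 0.5 -0.3  0.4] open 0.0511 g 0 q [0.61 0.7  0.88 0.   1.57 0.46]
block
px [139. 228.] n 178 ctr [455.  339.8] size [21.5 55.6] ang 79.2 z 0.0631
px [144. 230.] n 244 ctr [455.1 340. ] size [48.  73.6] ang 78.0 z 0.0333
139
((455.7218933105469, 338.9984436035156), (154.34921264648438, 156.02413940429688), 156.842041015625)
d [-416. -257.    3.] row [-0.6931, -0.4283, 0.0056] [-0.0013, -0.0001, 0.0035]
d [-416. -257.  168.] row [-0.6931, -0.4277, 0.2797] [-0.0013, -0.0001, 0.0035]
```

Call:
apply_moves:
  rows: [-0.07, -0.043, 0, 0, 0, 0, -0.14, -0.086, 0, 0, 0, 0, -0.21, -0.13, 0, 0, 0, 0, -0.28, -0.173, 0, 0, 0, 0, -0.35, -0.216, 0, 0, 0, 0, -0.42, -0.26, 0, 0, 0, 0, -0.49, -0.303, 0, 0, 0, 0, -0.56, -0.346, 0, 0, 0, 0, -0.63, -0.39, 0, 0, 0, 0, -0.67, -0.414, 0, 0, 0, 0.003, -0.693, -0.428, 0, 0, 0, 0.003, -0.693, -0.428, 0, 0, 0, 0.003, -0.693, -0.428, 0.05, 0, 0, 0.003, -0.693, -0.428, 0.1, 0, 0, 0.003, -0.693, -0.428, 0.15, 0, 0, 0.003, -0.693, -0.428, 0.18, 0, 0, 0.003, -0.693, -0.428, 0.2, 0, 0, 0.003, -0.693, -0.428, 0.2, 0, 0, 0.003, -0.693, -0.428, 0.2, 0, 0, 0.003, -0.693, -0.428, 0.2, 0, 0, 0.003]

```text
t: 40.8
tool_pos: [0.4898, 0.1142, 0.1416]
tool_rot: [2.063, 2.369, 0.002]
contact_force: [0.2, 0.7, 0.1]
opening: 0.0512
grip_force: 0.0
```

```bash
python3 - <<'E'
from h import *
st();plan([(.489,.1135,.0925,98)])
E
```

```text
t 40.8 pos [0.4898 0.1142 0.1416] xyaw 97.89 z [ 0.001  0.001 -1.   ] F [0.2 0.7 0.1] open 0.0512 g 0 q [ 0.08 -0.08  2.03  0.    1.19 -0.06]
d [-1. -1. 49.] row [-0.001, -0.0016, 0.0819] [0.0009, -0.0003, -0.0012]
```

Call:
apply_moves:
  rows: [-0.001, -0.001, 0.03, 0, 0, 0, -0.001, -0.0015, 0.055, 0, 0, 0, -0.001, -0.0015, 0.072, 0, 0, 0, -0.001, -0.0015, 0.081, 0, 0, 0, -0.001, -0.0015, 0.081, 0, 0, 0, -0.001, -0.0015, 0.081, 0, 0, 0]

```text
t: 41.4
tool_pos: [0.4884, 0.1132, 0.0922]
tool_rot: [-2.063, -2.368, -0.0]
contact_force: [-0.3, 1.2, 0.7]
opening: 0.0513
grip_force: 0.0
```

Call:
apply_moves:
  rows: [0, 0, 0, 0, 0, 0, 0, 0, 0, 0, 0, 0, 0, 0, 0, 0, 0, 0, 0, 0, 0, 0, 0, 0, 0, 0, 0, 0, 0, 0, 0, 0, 0, 0, 0, 0, 0, 0, 0, 0, 0, 0, 0, 0, 0, 0, 0, 0]
  grip: 0
  grip_force: 50

```text
t: 42.2
tool_pos: [0.4883, 0.1132, 0.0921]
tool_rot: [-2.063, -2.368, -0.0]
contact_force: [0.5, -0.6, 4.1]
opening: 0.0136
grip_force: 50.4
```

```bash
python3 - <<'E'
from h import *
st();plan([(.488,.113,.25,98),(.4116,.3326,.25,98.2),(.4116,.3326,.185,98.2)])
E
```

```text
t 42.2 pos [0.4883 0.1132 0.0921] xyaw 97.87 z [-0.001  0.    -1.   ] F [ 0.5 -0.6  4.1] open 0.0136 g 50 q [ 0.08 -0.    2.05  0.    1.09 -0.06]
d [  -0.   -0. -158.] row [-0.0002, -0.0007, -0.2632] [-0.0003, -0.0004, -0.0014]
d [ 228.  -46. -158.] row [0.3798, -0.0767, -0.2629] [-0.0003, -0.0004, -0.0036]
d [228. -46. -93.] row [0.3798, -0.0766, -0.1546] [-0.0003, -0.0004, -0.0036]
```

Call:
apply_moves:
  rows: [0, 0, -0.03, 0, 0, 0, 0, 0, -0.08, 0, 0, 0, 0, 0, -0.14, 0, 0, 0, 0, 0, -0.2, 0, 0, 0, 0, 0, -0.26, 0, 0, 0, 0.05, -0.01, -0.26, 0, 0, 0, 0.11, -0.022, -0.26, 0, 0, 0, 0.17, -0.034, -0.26, 0, 0, 0, 0.23, -0.046, -0.26, 0, 0, 0, 0.29, -0.058, -0.26, 0, 0, -0.003, 0.34, -0.069, -0.26, 0, 0, -0.003, 0.37, -0.075, -0.26, 0, 0, -0.003, 0.38, -0.0767, -0.26, 0, 0, -0.003, 0.38, -0.0767, -0.26, 0, 0, -0.003, 0.38, -0.0767, -0.23, 0, 0, -0.003, 0.38, -0.0767, -0.19, 0, 0, -0.003, 0.38, -0.0767, -0.165, 0, 0, -0.003, 0.38, -0.0767, -0.155, 0, 0, -0.003, 0.38, -0.0767, -0.155, 0, 0, -0.003, 0.38, -0.0767, -0.155, 0, 0, -0.003]

```text
t: 44.2
tool_pos: [0.4117, 0.3327, 0.1855]
tool_rot: [-2.058, -2.372, -0.001]
contact_force: [-0.4, -0.1, -1.6]
opening: 0.013
grip_force: 49.3
```

```bash
python3 - <<'E'
from h import *
st();plan([(.4119,.3325,.185,98.2),(.4119,.3325,.160,98.2)])
p,d=ctrl.get_image("side");cv2.imwrite("pics/s8.png",cv2.resize(p[150:340,120:290],None,fx=3,fy=3))
E
```

```text
t 44.2 pos [0.4117 0.3327 0.1855] xyaw 98.12 z [-0.     0.001 -1.   ] F [-0.4 -0.1 -1.6] open 0.0130 g 49 q [ 0.54 -0.07  1.94  0.    1.27  0.4 ]
d [-0.  0.  0.] row [-0.0003, 0.0002, 0.0008] [-0.0002, -0.0007, -0.0009]
d [-0.  0. 25.] row [-0.0004, 0.0002, 0.0425] [-0.0002, -0.0007, -0.0009]
```

View pics/s8.png

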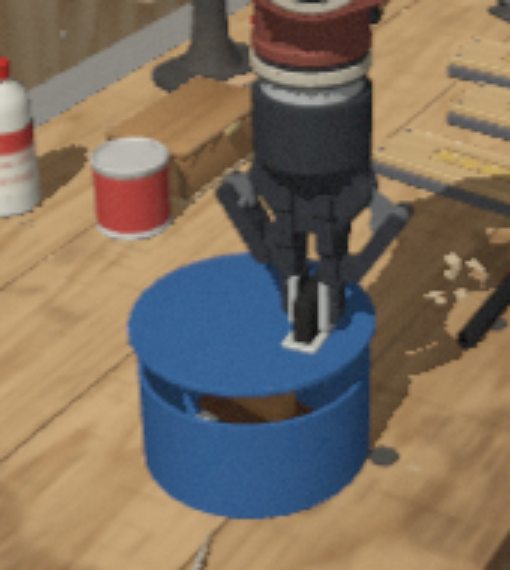

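The lid hangs level and centred over the tub. Lowering slowly.

Call:
apply_moves:
  rows: [0, 0, 0.008, 0, 0, 0, 0, 0, 0.014, 0, 0, 0, 0, 0, 0.02, 0, 0, 0, 0, 0, 0.026, 0, 0, 0, 0, 0, 0.03, 0, 0, 0, 0, 0, 0.034, 0, 0, 0, 0, 0, 0.038, 0, 0, 0, 0, 0, 0.041, 0, 0, 0, 0, 0, 0.0425, 0, 0, 0, 0, 0, 0.0425, 0, 0, 0]

```text
t: 45.25
tool_pos: [0.4112, 0.3328, 0.1601]
tool_rot: [-2.057, -2.373, 0.001]
contact_force: [-2.9, -1.8, 5.5]
opening: 0.0133
grip_force: 50.4
```

```bash
python3 - <<'E'
from h import *
st()
E
```

```text
t 45.2 pos [0.4112 0.3328 0.1601] xyaw 98.15 z [-0.002  0.    -1.   ] F [-2.9 -1.8  5.5] open 0.0133 g 50 q [ 0.54 -0.04  1.96  0.    1.23  0.4 ]
```

Call:
apply_moves:
  rows: [0, 0, 0, 0, 0, 0, 0, 0, 0, 0, 0, 0, 0, 0, 0, 0, 0, 0, 0, 0, 0, 0, 0, 0, 0, 0, 0, 0, 0, 0, 0, 0, -0.02, 0, 0, 0, 0, 0, -0.07, 0, 0, 0, 0, 0, -0.14, 0, 0, 0, 0, 0, -0.2, 0, 0, 0, -0.07, 0.03, -0.2, 0, 0, 0, -0.14, 0.06, -0.2, 0, 0, 0, -0.21, 0.09, -0.2, 0, 0, 0, -0.28, 0.12, -0.2, 0, 0, 0, -0.35, 0.15, -0.2, 0, 0, 0, -0.42, 0.18, -0.2, 0, 0, 0, -0.49, 0.2, -0.2, 0, 0, 0, -0.56, 0.2, -0.2, 0, 0, 0, -0.63, 0.2, -0.2, 0, 0, 0, -0.63, 0.2, -0.2, 0, 0, 0, -0.63, 0.2, -0.2, 0, 0, 0]
  grip: 0.6

```text
t: 47.25
tool_pos: [0.5838, -0.0252, 0.2795]
tool_rot: [-2.06, -2.371, -0.0]
contact_force: [-0.3, -0.0, -0.8]
opening: 0.0514
grip_force: 0.0
```

```bash
python3 - <<'E'
from lid import *
m=b&(z>.076)&(z<.09)&(xy<.1)
e=cv2.fitEllipse(cv2.convexHull((P[m][:,:2]*1000).astype(np.float32)));print(e)
A=np.c_[P[m][:,:2]-[.4553,.3395],np.ones(m.sum())];print("plane",np.linalg.lstsq(A,P[m][:,2],rcond=None)[0].round(4))
rects(P,(xy<.08)&(z>.095)&(z<.13),10)
import tiles
p=cv2.imread("pics/side_l.png");cv2.imwrite("pics/s9.png",p)
E
```

```text
t 47.2 pos [ 0.5838 -0.0252  0.2795] xyaw 98.03 z [-0.001  0.001 -1.   ] F [-0.3 -0.  -0.8] open 0.0514 g 0 q [-0.17 -0.03  1.73  0.    1.44 -0.31]
block
px [146. 220.] n 10 ctr [474.7 312.4] size [14.5 14.2] ang 21.7 z 0.0797
px [157. 222.] n 11 ctr [469.9 283.4] size [10.9 10.9] ang 88.9 z 0.0793
px [127. 226.] n 11 ctr [460.1 367.1] size [16.1  9.4] ang 27.8 z 0.0797
((456.5315246582031, 338.5607604980469), (161.9938201904297, 163.82054138183594), 134.01882934570312)
plane [-0.0011  0.001   0.0819]
px [135. 243.] n 107 ctr [412.9 332.2] size [13.9 42. ] ang 8.4 z 0.1152
side A wood 195 0.0229 [(12, 23.5), (10, 23.0), (12, 23.0), (7, 23.9)]
side B wood 160 0.0231 [(8, 23.5), (7, 23.0), (7, 23.5), (8, 24.0)]
side C wood 130 0.023 [(6, 23.0), (8, 22.4), (6, 22.4), (6, 23.8)]
top A wood 95 0.0236 [(2, 24.2), (0, None), (0, None), (0, None)]
top B wood 401 0.0235 [(23, 24.0), (21, 24.5), (21, 23.7), (22, 24.0)]
top C wood 401 0.0236 [(20, 23.7), (22, 23.9), (20, 23.2), (17, 23.5)]
```

View pics/s9.png

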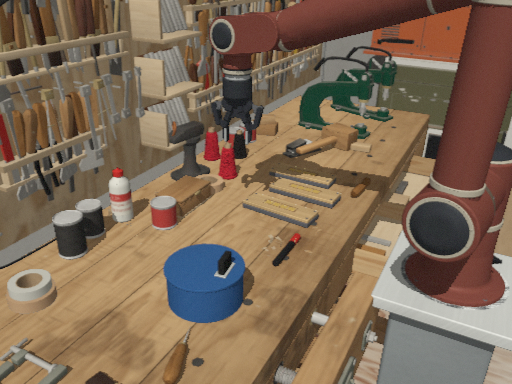

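The lid sits level on the tub at z = 0.082, the tiles are flush, and the other things haven't moved. Handing in.

```bash
python3 -c "
from station import ctrl
print(ctrl.finish_job())"
```

```text
the job is handed in; nothing more can be done
None
```

The job is handed in: all 12 tiles on the three panels measure flush to within about 1 mm (camera depth), the block is back flat in the tub, the lid is seated level on it, and the other things look unmoved.

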